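# Snap the right lid onto a tub of potatoes

## Robot

A 6-joint arm with a two-finger parallel gripper is mounted at the origin on the work surface. World frame = base frame: x ahead of the robot, y to its left, z up, the work surface at z = 0. Lengths are in m, angles in degrees, forces in N, time in s.
With the tool pointing down it reaches from about 0.35 to 0.875 m from the base axis. Payload 4.2 kg.
Tool frame: the origin (TCP) lies midway between the tips of the shut fingers; the grasp point (between the pads) lies 19 mm behind it; z points along the fingers, y is the line along which they close (so a half turn about z gives the same grasp; the last joint's range is limited). The gripper opens to 87 mm and grips with 3 to 60 N. Pads are 19 mm wide; open, the fingers measure 117 mm over their backs; the gripper's body (75 mm by 190 mm) begins 51 mm behind the grasp point.
Start: joints at [82.426, 22.042, 0.453, 0, -68.411, -14.817], TCP at [0.238, 0.578, 0.223] pointing down, gripper open.
Joint ranges: [-179.83, 179.83], [-69.29, 118.12], [-61.27, 80.66], [-181.25, 117.63], [-171.15, -9.14], [-177.46, 177.46]. Speed limits (degrees/s): [159.86, 159.86, 180, 180, 180, 180].

## Interface

Orientations are given as [roll, pitch, yaw] about the fixed x, y, z axes, in that order (R = Rz(yaw) Ry(pitch) Rx(roll)).
In Python, from workcell import env gives the robot as it stands. The module is installed in compiled form; this text tells all that it offers. Calls block until the motion is done:
- env.goto(position, orientation): joint-space move of the TCP to a pose.
- env.move_straight(position, rotation=None, rate=0.15, force_limit=None): straight line of the TCP; rotation=None keeps the orientation; rate is the mean speed in m/s. With force_limit (N) it stops when the force on the tool has changed by that much, and returns True; else False.
- env.set_joints(angles): joint-space move.
- env.gripper_to(opening, grasp_force=None): opening from 0.0 (shut) to 1.0 (fully open); grasp_force is the grip in N (None keeps the last); returns when the fingers have stopped.
- env.dwell(seconds).
- env.inverse_kinematics(position, orientation): joint angles nearest the present ones, or None.
- env.read_state(): the state.
- env.grab_frame(name): name is "scene" or "side" or "wrist"; returns a dict with "image" (480x640x3 uint8, blue, green, red), "fx", "fy", "cx", "cy" (pixels), "position" and "orientation" of the camera in the world. Camera axes: x right, y up, looking along -z (the intrinsics and any distortion apply to the point x, -y, -z); pixel columns grow to the right and rows downward; lengths in m; the calibration is good to about 2 mm. The wrist camera is an equidistant fisheye: a pixel r from the principal point sees the ray r / f radians off the axis. A picture is of the moment at which its call begins. There is no depth.
A pose or a line that the arm cannot do raises env.Unreachable and nothing moves.
- env.close_job(): hands the job in; it is judged then, once.
Trained networks look in a picture, given as the dict that the camera call returned (one of the last four; its "shot" number tells which), for a name from the list of things; names that differ only in an ending like _2 or _b are one class to them, and where a whole thing is asked for, a point or a joint stands for the part that bears it (a point fixed in the world has none). Each returns a list of dicts, best first, with "score" (0 to 1); they miss things now and then, are a little off and sometimes report something else, mostly with a low value. They report only what shows in the picture. A call takes as long as a camera call. They do not tell look-alikes from the thing itself.
- env.search_frame(picture, thing): "xyz" ([x, y, z] in m, in world coordinates, good to about 4 mm: the middle of the surface that is visible of it).
- env.trace(picture, thing): "mask" (480x640 bool, what is visible of it).
The state is a dict: "clock": time; "joint_positions": joint angles; "qvel": joint speeds; "joint_torque": joint torques, N m; "position": TCP position; "tool_rot": TCP orientation; "force": force on the tool from outside, world axes, zero at the start; "wrist_torque": the same for the moment, N m; "opening": opening from 0.0 (shut) to 1.0 (fully open); "finger_force": force on a finger pad.
Only numpy, scipy, OpenCV 4.12 (cv2) and the standard library are available. Lean on these libraries where they do the work, as an engineer would, in place of code of your own. Each camera call takes 0.05 s, during which the arm holds its last target. There are 200 camera calls.

## Task

Three look-alike green lids lie on the packing table, and only one of them fits the open black tub of potatoes. Find the one that fits, set it on the tub and press it down with the fingers until it snaps fully home, its flange resting flat on the rim all round. In the end the other two lids must be lying upright on the table, away from the tub.

Things in the scene. Friction and masses are not known exactly. Their poses are not given: they have to be found in the camera images.
- tub: fixed black round tub of potatoes, the only open one. Origin: centre of its underside, z up. Rim 80 mm up, 108 mm across; mouth 100 mm, clear 20 mm deep. Four sprung catches 5 mm below the rim, tips 89 mm apart: the fitting lid rests on them 5 to 12 mm proud until pushed down with about 5 to 12 N; it then snaps down, flange on the rim (lid origin 60 mm above the tub's).
- lid_a: loose green lid, 92 mm across its flange, the smallest, too small: it drops into the mouth. Origin: centre of its underside, z up. From there up: plug 20 mm deep (52 mm across at the bottom, 69 mm at a bead 9 to 11 mm up, 63 mm above), flange 4 mm thick (underside at 20 mm, top at 24), central white grip knob (round) 26 mm across, 30 mm high (top at 54 mm). Lies upright on its plug; about 60 g.
- lid_b: loose green lid, 120 mm across its flange, the middle one, which fits the tub. Origin: centre of its underside, z up. From there up: plug 20 mm deep (76 mm across at the bottom, 93 mm at a bead 9 to 11 mm up, 87 mm above), flange 4 mm thick (underside at 20 mm, top at 24), central white grip knob (round) 26 mm across, 30 mm high (top at 54 mm). Lies upright on its plug; about 80 g.
- lid_c: loose green lid, 146 mm across its flange, the largest, too big: its plug does not enter the mouth. Origin: centre of its underside, z up. From there up: plug 20 mm deep (107 mm across at the bottom, 124 mm at a bead 9 to 11 mm up, 118 mm above), flange 4 mm thick (underside at 20 mm, top at 24), central white grip knob (round) 26 mm across, 30 mm high (top at 54 mm). Lies upright on its plug; about 110 g.
Mind the look-alikes: they are no part of the job. Leave any red look-alike of the lid_b alone. What is shaped like the lid_a but red is not meant.

How it is judged:
By the outcome, as a careful person would: the job done as asked, in the order asked, and still so for the second after the job is handed in, with the robot touching nothing.
It also fails if it takes over 45 s, if anything falls off the work surface, if the arm or the gripper's body presses on something with over 40 N, if the wrist force passes 120 N, or if a joint passes its speed limit or range.

## Working session

There is one attempt and no reset: what is moved stays moved. The work goes in short steps, each a Python script; the robot and the scene stay as the last script left them, time stands still between calls to the robot, and variables do not carry over. Pictures are saved under pics/ and viewed, at most 10 in all, crops included, and the job is handed in when it is done.

```bash
mkdir -p pics
python3 - <<'E'
from workcell import env
import cv2, numpy as np
np.set_printoptions(precision=3,suppress=True)
for n in ["scene","side"]:
    f=env.grab_frame(n); cv2.imwrite(f"pics/{n}0.png",f["image"])
    print(n,f["fx"],f["cx"],f["cy"],f["position"],f["orientation"],[k for k in f])
    for t in ["tub","lid_a","lid_b","lid_c"]:
        for d in env.search_frame(f,t): print(t,round(d["score"],2),np.array(d["xyz"]))
print(env.read_state()["clock"])
E
```

```text
scene 567.0926337020152 325.8733227364196 230.94322968288742 [ 1.097 -0.046  0.954] [35.925  0.373 86.334] ['image', 'fx', 'fy', 'cx', 'cy', 'position', 'orientation', 'shot']
tub 0.83 [ 0.553 -0.337  0.049]
tub 0.64 [ 0.439 -0.116  0.022]
lid_a 0.94 [0.333 0.135 0.022]
lid_a 0.85 [0.479 0.123 0.025]
lid_a 0.83 [0.57  0.331 0.023]
lid_a 0.77 [0.414 0.317 0.021]
lid_a 0.59 [ 0.438 -0.114  0.021]
lid_b 0.94 [0.333 0.135 0.022]
lid_b 0.85 [0.479 0.123 0.025]
lid_b 0.83 [0.57  0.331 0.023]
lid_b 0.77 [0.414 0.317 0.021]
lid_b 0.59 [ 0.438 -0.114  0.021]
lid_c 0.94 [0.333 0.135 0.022]
lid_c 0.85 [0.479 0.123 0.025]
lid_c 0.83 [0.57  0.331 0.023]
lid_c 0.77 [0.414 0.317 0.021]
lid_c 0.59 [ 0.438 -0.114  0.021]
side 479.6838948131409 316.8019381152635 244.76876309629284 [-0.135 -0.636  0.58 ] [ 59.038  -1.097 -42.666] ['image', 'fx', 'fy', 'cx', 'cy', 'position', 'orientation', 'shot']
tub 0.79 [ 0.533 -0.344  0.056]
lid_a 0.96 [0.399 0.312 0.02 ]
lid_a 0.92 [0.464 0.114 0.023]
lid_a 0.86 [0.32  0.129 0.022]
lid_a 0.67 [0.554 0.321 0.027]
lid_a 0.59 [ 0.421 -0.124  0.027]
lid_b 0.96 [0.399 0.312 0.02 ]
lid_b 0.92 [0.464 0.114 0.023]
lid_b 0.86 [0.32  0.129 0.022]
lid_b 0.67 [0.554 0.321 0.027]
lid_b 0.59 [ 0.421 -0.124  0.027]
lid_c 0.96 [0.399 0.312 0.02 ]
lid_c 0.92 [0.464 0.114 0.023]
lid_c 0.86 [0.32  0.129 0.022]
lid_c 0.67 [0.554 0.321 0.027]
lid_c 0.59 [ 0.421 -0.124  0.027]
0.5
```

View pics/scene0.png

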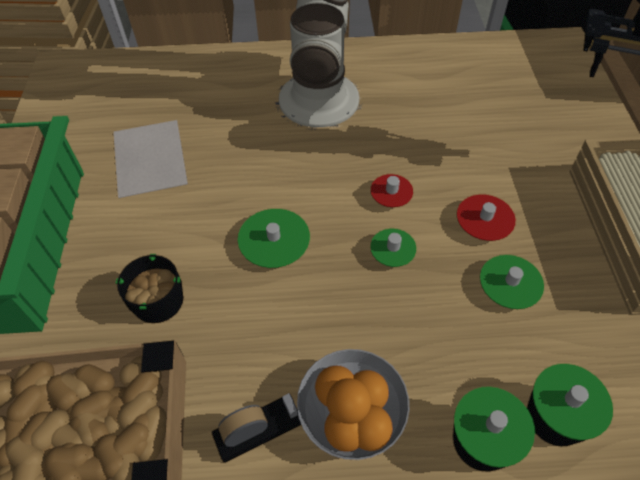

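View pics/side0.png

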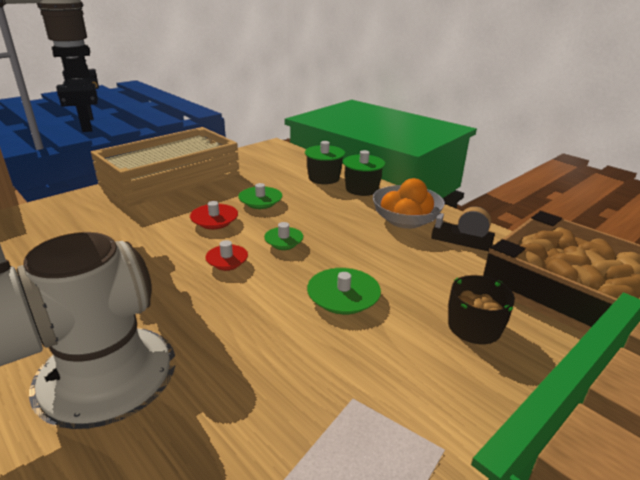

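The scene picture shows the fitting-size green lid at about (512,282), the small one at (394,247), the large one at (273,237), and red look-alikes at (392,188) and (487,215). The open tub is at (152,288), with its green catches visible. Two closed tubs stand at the bottom right. The side view agrees: lid_b at (260,197), tub at (480,308). Next I triangulate lid_b's knob and the catches.

```bash
cat > h.py <<'E'
from workcell import env
import cv2, numpy as np
from scipy.spatial.transform import Rotation as R
np.set_printoptions(precision=4,suppress=True)
def ray(f,uv,fish=False):
    a=(uv[0]-f["cx"])/f["fx"]; b=(uv[1]-f["cy"])/f["fy"]
    if fish:
        t=np.hypot(a,b); s=np.sinc(t/np.pi); v=np.array([a*s,-b*s,-np.cos(t)])
    else: v=np.array([a,-b,-1.])
    return R.from_euler("xyz",f["orientation"],degrees=True).apply(v/np.linalg.norm(v))
def tri(obs):  # [(frame,uv,fish)]
    A=np.zeros((3,3)); b=np.zeros(3)
    for f,uv,fi in obs:
        d=ray(f,uv,fi); P=np.eye(3)-np.outer(d,d); A+=P; b+=P@f["position"]
    x=np.linalg.solve(A,b)
    return x,[np.linalg.norm(np.cross(x-f["position"],ray(f,uv,fi)))for f,uv,fi in obs]
def blobs(img,kind,box=None,amin=4):
    h=cv2.cvtColor(img,cv2.COLOR_BGR2HSV)
    m=cv2.inRange(h,(45,100,50),(80,255,255)) if kind=="green" else cv2.inRange(h,(0,0,110),(180,45,255))
    if box: 
        k=np.zeros_like(m);x0,y0,x1,y1=box;k[y0:y1,x0:x1]=255;m&=k
    n,_,s,c=cv2.connectedComponentsWithStats(m)
    return [(c[i],s[i]) for i in range(1,n) if s[i][4]>=amin]
E
cat > t.py <<'E'
from h import *
s=env.grab_frame("scene");d=env.grab_frame("side")
G={}
for n,f,bt,bk,bl in[("s",s,(112,250,190,315),(495,262,530,292),(470,250,550,312)),("d",d,(450,277,515,320),(250,178,272,202),(235,180,287,212))]:
    print(n,"catch",[(c,st[4]) for c,st in blobs(f["image"],"green",bt)])
    print("knob",[(c,st) for c,st in blobs(f["image"],"white",bk)])
    print("lid",[(c,st) for c,st in blobs(f["image"],"green",bl,200)])
E
python3 t.py
```

```text
s catch [(array([152.5, 254. ]), np.int32(4)), (array([152., 258.]), np.int32(20)), (array([174.2, 279.1]), np.int32(10)), (array([178.3333, 279.6111]), np.int32(18)), (array([116.5   , 280.4167]), np.int32(12)), (array([121.0455, 280.7727]), np.int32(22)), (array([143.375, 303.625]), np.int32(8)), (array([142.3158, 307.    ]), np.int32(19))]
knob [(array([516.2558, 272.8682]), array([510, 267,  13,  18, 129], dtype=int32))]
lid [(array([511.2536, 282.1237]), array([ 480,  255,   64,   54, 2425], dtype=int32))]
d catch [(array([458.9048, 280.9524]), np.int32(21)), (array([496.8947, 283.5789]), np.int32(19)), (array([463.6522, 305.3043]), np.int32(23)), (array([505.7273, 305.9091]), np.int32(11)), (array([509.7857, 308.4286]), np.int32(14))]
knob [(array([259.4875, 189.125 ]), array([255, 184,   9,  12,  80], dtype=int32))]
lid [(array([259.9121, 197.4073]), array([239, 187,  43,  22, 626], dtype=int32))]
```

```bash
cat > t2.py <<'E'
from h import *
s=env.grab_frame("scene");d=env.grab_frame("side")
C=[]
for a,b in[((152,258),(463.6,305.3)),((178.3,279.6),(458.9,281)),((142.3,307),(496.9,283.6)),((121,280.8),(509.8,308.4))]:
    x,e=tri([(s,a,0),(d,b,0)]);C.append(x);print(x,e)
print("tub",np.mean(C,0),np.linalg.norm(C[0]-C[2]),np.linalg.norm(C[1]-C[3]))
print("knob",tri([(s,(516,273),0),(d,(259.5,189.1),0)]))
def disc(f,box):
    h=cv2.cvtColor(f["image"],cv2.COLOR_BGR2HSV);m=cv2.inRange(h,(45,100,50),(80,255,255));k=np.zeros_like(m);x0,y0,x1,y1=box;k[y0:y1,x0:x1]=m[y0:y1,x0:x1]
    c=max(cv2.findContours(k,cv2.RETR_EXTERNAL,cv2.CHAIN_APPROX_NONE)[0],key=cv2.contourArea)
    c=cv2.convexHull(c)[:,0];P=[]
    for p in c:
        v=ray(f,p);P.append((np.array(f["position"])+v*(.024-f["position"][2])/v[2])[:2])
    (x,y),r=cv2.minEnclosingCircle(np.array(P,np.float32));return x,y,2*r
print("b",disc(s,(470,250,550,312)),disc(d,(235,180,287,212)))
print("a",disc(s,(365,222,420,270)));print("c",disc(s,(232,205,315,270)))
print(env.inverse_kinematics([.56,.325,.2],[180,0,0]),env.inverse_kinematics([.55,-.34,.15],[180,0,0]),env.read_state()["tool_rot"],env.read_state()["clock"])
E
python3 t2.py
```

```text
[ 0.4992 -0.3357  0.0737] [np.float64(0.001628922589624081), np.float64(0.0016289225896240476)]
[ 0.5523 -0.2864  0.0749] [np.float64(0.002810996813985718), np.float64(0.0028109968139858337)]
[ 0.6016 -0.3407  0.0738] [np.float64(0.0017419925348519819), np.float64(0.001741992534852134)]
[ 0.5475 -0.3897  0.075 ] [np.float64(0.002781713627700298), np.float64(0.0027817136277003465)]
tub [ 0.5502 -0.3381  0.0743] 0.10252942210049086 0.10335020553187037
knob (array([0.5621, 0.3374, 0.0422]), [np.float64(0.0034528244084434897), np.float64(0.003452824408443717)])
b (0.5647677779197693, 0.3349793255329132, 0.12040586769580841) (0.5523067712783813, 0.3264192044734955, 0.1372857540845871)
a (0.47183462977409363, 0.1208692416548729, 0.09213889390230179)
c (0.4311050772666931, -0.11575593054294586, 0.1464618295431137)
[ 44.4175  25.0928   1.958    0.     -66.8652  45.5825] [-17.4155  27.2512  -2.0358   0.     -60.713  107.4155] [-179.9994    0.0005  -22.3931] 0.7
```

```bash
cat >> h.py <<'E'
Q=[180,0,-90]
def topl(f,uv,z,fish=True):
    v=ray(f,uv,fish); p=np.array(f["position"]); return (p+v*(z-p[2])/v[2])[:2]
def proj(f,X):
    v=R.from_euler("xyz",f["orientation"],degrees=True).inv().apply(np.array(X)-f["position"]); a,b,c=v[0],-v[1],-v[2]
    r=np.hypot(a,b); t=np.arctan2(r,c); return np.array([f["cx"]+f["fx"]*t*a/r,f["cy"]+f["fy"]*t*b/r])
def lidfit(f,z=.024):
    h=cv2.cvtColor(f["image"],cv2.COLOR_BGR2HSV);m=cv2.inRange(h,(45,100,40),(80,255,255))
    c=max(cv2.findContours(m,cv2.RETR_EXTERNAL,cv2.CHAIN_APPROX_NONE)[0],key=cv2.contourArea)
    P=np.array([topl(f,p,z) for p in cv2.convexHull(c)[:,0]],np.float32)
    (x,y),r=cv2.minEnclosingCircle(P); return x,y,2*r
E
python3 - <<'E'
from h import *
env.goto([.563,.334,.20],Q)
f=env.grab_frame("wrist"); cv2.imwrite("pics/w1.png",f["image"])
print(f["position"],f["orientation"],proj(f,[.563,.334,.054]),lidfit(f)); 
env.move_straight([.563,.334,.14])
g=env.grab_frame("wrist"); cv2.imwrite("pics/w2.png",g["image"])
print(lidfit(g),proj(g,[.563,.334,.054]),env.read_state()["clock"])
cv2.imwrite("pics/w12.png",cv2.resize(np.hstack([f["image"],g["image"]]),(800,300)))
E
```

```text
[0.5632 0.251  0.3632] [ -17.7769   -0.0102 -179.8581] [318.6725 219.736 ] (0.9535205364227295, 0.3192768096923828, 0.37510791420936584)
(0.5648415088653564, 0.3357262909412384, 0.1195644736289978) [319.8647 241.9539] 2.8583
```

View pics/w12.png

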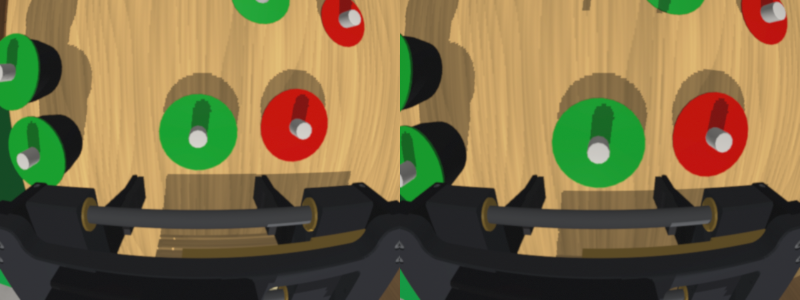

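Wrist picture: lid_b sits at about (598,155) in the right half, clear of the fingers, with the red lid beside it. The wrist and scene fits agree within 1 mm (diameter 0.1196), so I grasp it.

Run:
```python
from h import *
x,y=.5648,.3355
env.move_straight([x,y,.06]); print(env.move_straight([x,y,.029],rate=.06,force_limit=6))
env.gripper_to(0,25); s=env.read_state(); print(s["position"],s["opening"]*87,s["finger_force"])
env.move_straight([x,y,.25],rate=.2); s=env.read_state(); print(s["opening"]*87,s["force"])
env.goto([.55,-.42,.28],Q)
f=env.grab_frame("wrist"); cv2.imwrite("pics/w3.png",f["image"])
print([proj(f,[.5502+a,-.3381+b,.0745]) for a,b in[(.05,0),(-.05,0),(0,.05),(0,-.05)]],env.read_state()["clock"])
```

```text
False
[0.5648 0.3355 0.029 ] 25.313465486740004 24.999838541261852
25.233908968502906 [ 1.1796 -0.0039 -0.7262]
[array([273.4447, 278.508 ]), array([365.2045, 278.6666]), array([319.2139, 318.6252]), array([319.4738, 234.761 ])] 9.2083
```

View pics/w3.png

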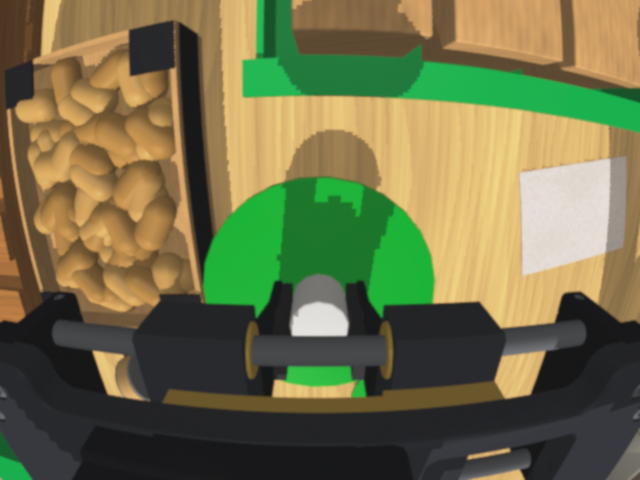

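The lid is held well, but it hides the tub. The camera is on the -y side and image-up is -y, so I look from the +y side.

Run:
```python
from h import *
env.goto([.55,-.2,.25],Q)
f=env.grab_frame("wrist"); cv2.imwrite("pics/w4.png",f["image"])
X=[(.05,0),(-.05,0),(0,.05),(0,-.05)]
for a,b in X:
    p=proj(f,[.5502+a,-.3381+b,.0745]); print(p,end=" ")
    h=cv2.cvtColor(f["image"],cv2.COLOR_BGR2HSV);m=cv2.inRange(h,(45,100,40),(80,255,255))
    x0,y0=(p-12).astype(int); w=m[max(y0,0):y0+24,x0:x0+24]; yy,xx=np.nonzero(w)
    if len(xx): print(len(xx),topl(f,(xx.mean()+x0,yy.mean()+max(y0,0)),.0745))
print(env.read_state()["clock"])
```

```text
[264.1755  65.4866] 138 [ 0.6009 -0.3402]
[375.6154  65.6632] 144 [ 0.4999 -0.3362]
[319.8649 118.6315] 107 [ 0.5523 -0.2867]
[319.9498  12.4143] 122 [ 0.5484 -0.3891]
10.15
```

View pics/w4.png

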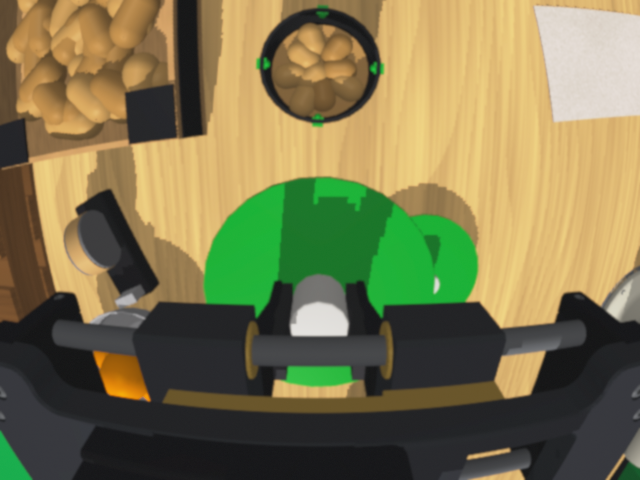

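The tub centre is confirmed at (.5504, -.3380) with catches near (264,63), (376,68), (318,120) and (322,13). The lid is centred in the grip, so I place it.

Run:
```python
from h import *
x,y=.5504,-.338
env.goto([x,y,.17],Q)
env.move_straight([x,y,.115],rate=.1)
print(env.move_straight([x,y,.090],rate=.03,force_limit=4)); s=env.read_state(); print(s["position"],s["force"])
env.gripper_to(.6); env.move_straight([x,y,.17])
env.gripper_to(0,30)
print(env.move_straight([x,y,.112],rate=.04,force_limit=3)); s=env.read_state(); print("contact",s["position"],s["force"])
f=env.grab_frame("side"); cv2.imwrite("pics/s2.png",cv2.resize(f["image"][200:350,380:580],(800,600)))
print(s["clock"])
```

```text
True
[ 0.55   -0.3379  0.0963] [ 0.194  -0.3984  0.776 ]
True
contact [ 0.5499 -0.3379  0.1227] [ 0.0455 -0.7899  1.3954]
15.7
```

View pics/s2.png

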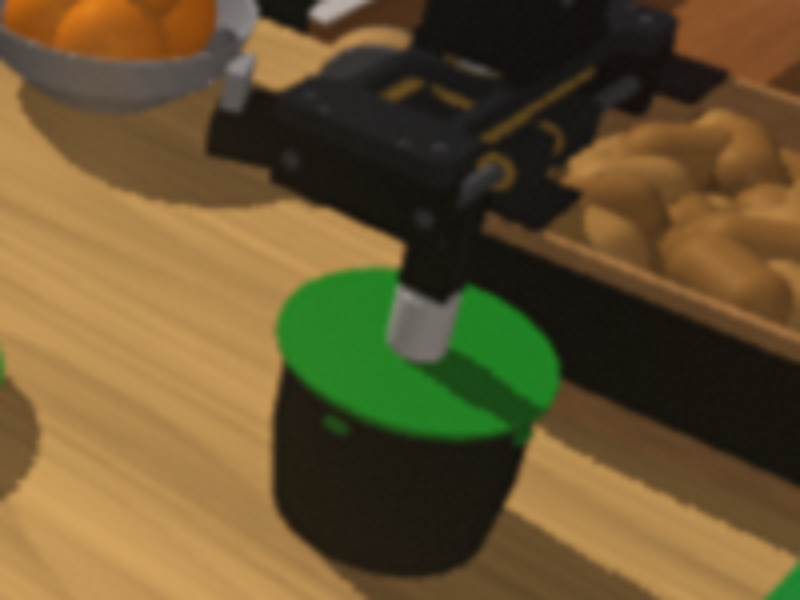

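The lid sits level on the catches, 8.7 mm proud, with the fingertips on the knob. I press it home.

Run:
```python
from h import *
x,y=.5504,-.338
for k in range(2):
    print(env.move_straight([x,y,.110],rate=.02,force_limit=25)); s=env.read_state(); print(s["position"],s["force"])
    if s["position"][2]<.1155: break
env.move_straight([x,y,.18],rate=.1)
print(env.move_straight([x,y,.108],rate=.05,force_limit=6)); s=env.read_state(); print("touch",s["position"],s["force"])
env.move_straight([x,y,.2]); env.goto([.5,.0,.3],Q)
f=env.grab_frame("side"); g=env.grab_frame("scene")
cv2.imwrite("pics/s3.png",np.hstack([cv2.resize(f["image"][255:345,430:530],(400,360)),cv2.resize(g["image"][235:325,102:202],(400,360))]))
print(env.read_state()["clock"])
```

```text
False
[ 0.5504 -0.3379  0.1144] [-5.682   5.7793 20.1595]
True
touch [ 0.5502 -0.3379  0.1145] [-0.8674  0.9552  4.2446]
20.725
```

View pics/s3.png

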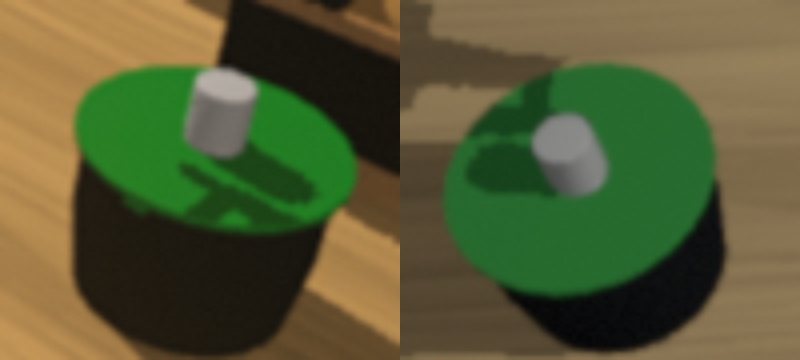

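The lid lies flat on the rim and its knob top is at 0.1145 m, against 0.114 when home. The other lids were not touched, so I hand the job in.

```bash
python3 -c "
from workcell import env
print(env.close_job())"
```

```text
the job is handed in; nothing more can be done
None
```

I set lid_b on the tub and pressed it fully home, with its flange flat on the rim; the arm never touched the other lids, and I handed the job in at about 21 s on the robot clock.

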